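# Put the masking tape rolls back on the tape post

## Robot

A 7-joint arm with a two-finger parallel gripper is mounted at the origin on a cart in front of the work surface, level with it; the furniture and walls round the work are solid. World frame = base frame: x ahead of the robot, y to its left, z up, the work surface at z = 0. Lengths are in m, angles in rad, forces in N, time in s.
With the tool pointing down it reaches from about 0.4 to 0.925 m from the base axis. Payload 4.1 kg.
Tool frame: the origin (TCP) lies midway between the tips of the shut fingers; the grasp point (between the pads) lies pinch_z behind it (pinch_z is the distance from the TCP to the grasp point, in m); z points along the fingers, y is the line along which they close (so a half turn about z gives the same grasp; the last joint's range is limited). The gripper opens to 85 mm and grips with 20 to 120 N. Pads are 22 mm wide; open, the fingers measure 114 mm over their backs; the gripper's body (76 mm by 85 mm) begins 54 mm behind the grasp point. The pads swing forward as they close: fully open they stand 13 mm farther back than shut.
Start: joints at [1.034, 0.398, 0.045, 1.537, -0.019, 1.207, -0.051], TCP at [0.276, -0.589, 0.197] pointing down, gripper open.
Joint ranges: [-2.82, 2.82], [-0.49, 2.23], [-1.37, 1.46], [0, 2.46], [-1.36, 4.5], [0.23, 2], [-2.94, 2.94]. Speed limits (rad/s): [2.57, 2.57, 3.14, 3.14, 3.14, 3.14, 3.14].

## Interface

Orientations are given as a rotation vector (axis times angle).
In Python, from rig import observe, snapshot, camera_params, finish_job, pinch_z gives the robot as it stands.
- The arm moves only by the tool jog_arm, never from a script. Its argument "steps" is a list of rows, each an object with "travel": the shift along the tool's x, y, z in units of 150 mm (1.0 is 150 mm), a list of three; "yaw": the turn about the tool's z in units of 90 degrees (1.0 is 90 degrees); "fingers": the closure, from 0 (fully open) to 1 (shut). A call has 1 to 12 rows; each row is the pose to reach, as a shift and turn from the pose commanded when the call began, along the tool's axes at that moment; what a row does not reach only later rows make up. A row lasts 1/12 s, in which the tool goes at most 41.7 mm and 7.16 degrees, less where a joint would pass 70% of its speed; a pose out of reach is approached as far as the arm can. A call with a number of a shift or a turn outside -1 to 1 is refused whole. A call with a gripper value outside its range is refused whole. The fingers move at their own pace and stop on an object; "grip_force" is the grip in N (left out, the last holds). Time passes only in rows, so rows that repeat a pose let the fingers close. It gives the time, the measured TCP pose, the force, the opening and the grip force at its end, in the units of the state.
- observe(): the state, without advancing time (a new reading comes with each control period).
- snapshot(name): name is "side" or "top" or "wrist"; returns the picture (420x560x3 uint8, blue, green, red); there is no depth.
- camera_params(name): a dict with "camera_matrix" (3x3 intrinsics, pixels), "view" (4x4, takes a point from world to camera coordinates). Camera axes: x right, y down, z forward; pixel columns grow to the right and rows downward; lengths in m; the calibration is good to about 2 mm. A picture is of the moment at which its call begins: read the wrist's pose just before it. camera_params takes no time and is no camera call; for the wrist camera it gives the pose at the moment of the call.
- finish_job(): hands the job in; it is judged then, once.
The state is a dict: "clock": time; "joint_positions": joint angles; "joint_velocities": joint speeds; "effort": joint torques, N m; "tool_pos": TCP position; "tool_rot": TCP orientation; "contact_force": force on the tool from outside, world axes, zero at the start; "torque": the same for the moment, N m; "opening": finger opening in m; "finger_force": force on a finger pad.
Only numpy, scipy, OpenCV 4.12 (cv2) and the standard library are available. Lean on these libraries where they do the work, as an engineer would, in place of code of your own. Each camera call takes 0.05 s, during which the arm holds its last target. There are 200 camera calls.

## Task

Put both rolls of masking tape on the upright post of the small steel tape stand: first the larger, thicker roll, fully home so that it lies flat on the stand's foot, then the smaller, thinner roll on top of it, lying flat on the first. Leave them both there, threaded on the post.

Things in the scene. Friction and masses are not known exactly. Their poses are not given: they have to be found in the camera images.
- wide_center (a point): Centre (on the axis, half-way up, 12 mm over its underside) of the larger loose roll of masking tape: a ring 104 mm in outer diameter, 24 mm thick, open bore 68 mm, wall about 18 mm; about 0.1 kg. It lies flat on the table, z is its axis. Too wide to grip across: pick it by its wall, one finger in the bore, one outside.
- thin_center (a point): Centre (on the axis, half-way up, 9 mm over its underside) of the smaller loose roll of masking tape: a ring 94 mm in outer diameter, 18 mm thick, open bore 68 mm, wall about 13 mm; about 0.1 kg. It lies flat on the table, z is its axis. Pick it by its wall too. The rolls lie left and right of the stand, either way round.
- post_foot (a point): Where the post's axis meets the top face of the fixed stand's foot, 10 mm above the table; z points up. The foot is a dark steel disc 124 mm in diameter, 10 mm thick. The bright steel post, 16 mm in diameter, rises 50 mm above the foot, tip rounded; a nut 24 mm in diameter, 4 mm high, is at its root. Home, the larger roll lies on the foot, the smaller on the larger, 24 mm above the foot.

How it is judged:
On the way:
1. the larger roll is threaded on the post and lies flat on the foot of the stand (horizontal distance between wide_center and post_foot below 0.03 m and z of wide_center in the frame of post_foot below 0.017 m and angle between wide_center's own z axis and vertical below 0.1 rad), for 0.2 s.
At the end, for the whole second after the job is handed in: Both rolls are on the post (centres within 30 mm of its axis), level within 0.1 rad, let go: the larger below, its centre under 17 mm above the foot's top face (12 mm when home), the smaller on top, its centre 28 to 38 mm above that face (33 mm when home) (all of step 1 and horizontal distance between thin_center and post_foot below 0.03 m and z of thin_center in the frame of post_foot between 0.028 and 0.038 m and angle between thin_center's own z axis and vertical below 0.1 rad); the robot touches nothing.
It also fails if it takes over 59 s, if anything falls off the work surface, if the arm or the gripper's body presses on something with over 40 N, if the wrist force passes 120 N, or if a joint passes its speed limit or range.

## Working session

There is one attempt and no reset: what is moved stays moved. The work goes in short steps, Python scripts to look and compute and a tool call to move; the robot and the scene stay as the last step left them, time stands still between calls to the robot, and variables do not carry over. Pictures are saved under pics/ and viewed, at most 10 in all, crops included, and the job is handed in when it is done.

Besides the shell and the picture viewer there is one more tool, called after "Emit:" by a JSON object that holds its "api" and its "payload". jog_arm: Moves the arm, as the interface text tells. Its arguments: {"type":"object","properties":{"steps":{"type":"array"},"grip_force":{"type":"number"}},"required":["steps"]}

```bash
ls; mkdir -p pics; python3 - <<'E'
from rig import *
import cv2,numpy as np
print(pinch_z,observe())
a=snapshot("top");b=snapshot("side")
cv2.imwrite("pics/top.png",a);cv2.imwrite("pics/side.png",b)
for n in("top","side","wrist"):print(n,camera_params(n))
E
```

```text
pics
0.0187 {'clock': 0.0, 'joint_positions': array([ 1.03400096,  0.3991975 ,  0.04500031,  1.53787781, -0.01872005,
        1.20690588, -0.05068648]), 'joint_velocities': array([ 0.00043701, -0.00027036, -0.00161712,  0.00094983, -0.00019012,
       -0.00203644,  0.00140317]), 'effort': array([ 2.51590791e-04, -4.75125003e+01,  1.36485100e+00, -2.54219216e+01,
        1.14905773e-02,  9.53839015e-03,  8.18357595e-07]), 'tool_pos': array([ 0.27530551, -0.58804132,  0.19626027]), 'tool_rot': array([-3.06472528e+00, -6.82026030e-01,  8.29881626e-04]), 'contact_force': array([ 0.01401362,  0.46567112, -0.13256025]), 'torque': array([ 0.03659981, -0.00308822,  0.01827631]), 'finger_force': 0.0, 'opening': 0.08542701728751803}
top {'camera_matrix': array([[529.76642006,   0.        , 277.10320786],
       [  0.        , 529.76642006, 203.96474076],
       [  0.        ,   0.        ,   1.        ]]), 'view': array([[-0.01708131, -0.99983747, -0.00576804,  0.02343174],
       [-0.99341445,  0.0176247 , -0.11321264,  0.53956218],
       [ 0.1132959 ,  0.00379623, -0.99355404,  1.05296058],
[... 324 characters left out ...]
618989,  0.43586762, -0.86846632,  0.16191502],
       [ 0.40447004, -0.76854738, -0.4957206 ,  0.72830239],
       [ 0.        ,  0.        ,  0.        ,  1.        ]])}
wrist {'camera_matrix': array([[307.3999211 ,   0.        , 275.50494018],
       [  0.        , 307.3999211 , 205.56191931],
       [  0.        ,   0.        ,   1.        ]]), 'view': array([[ 4.24175982e-01, -9.05579443e-01, -7.80706674e-04,
        -6.49122068e-01],
       [-8.63724352e-01, -4.04829704e-01,  3.00155218e-01,
        -3.91512200e-02],
       [-2.72130448e-01, -1.26644319e-01, -9.53890054e-01,
         3.79345469e-01],
       [ 0.00000000e+00,  0.00000000e+00,  0.00000000e+00,
         1.00000000e+00]])}
```

View pics/top.png

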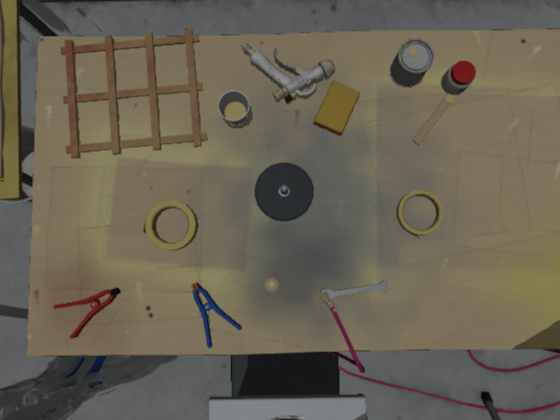

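View pics/side.png

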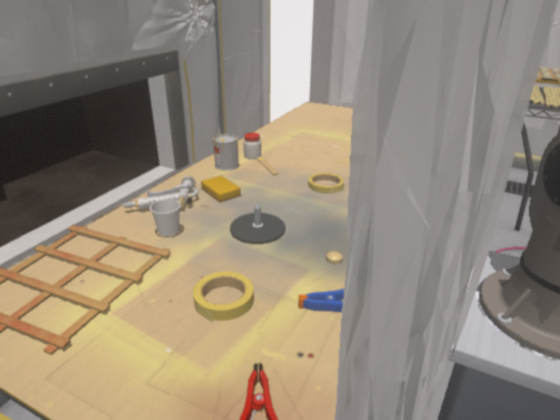

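The top view shows the wide roll at about (170,225), the thin roll at about (420,213), and the post at about (284,191). The side view shows the rolls at (223,295) and (326,183) and the post at (257,216).

```bash
cat > h.py <<'E'
import cv2,numpy as np
def ray(P,uv,z):
    K,V=P["camera_matrix"],P["view"];R,t=V[:3,:3],V[:3,3]
    c=-R.T@t; d=R.T@np.linalg.inv(K)@np.array([uv[0],uv[1],1.]); return c+d*(z-c[2])/d[2]
def proj(P,p):
    q=P["camera_matrix"]@(P["view"][:3,:3]@np.asarray(p)+P["view"][:3,3]); return q[:2]/q[2]
def rings(img,lo=(20,90,110),hi=(32,255,255),amin=300):
    m=cv2.inRange(cv2.cvtColor(img,cv2.COLOR_BGR2HSV),lo,hi)
    cs,_=cv2.findContours(m,cv2.RETR_EXTERNAL,cv2.CHAIN_APPROX_NONE)
    return m,[(cv2.contourArea(c),cv2.fitEllipse(c),c) for c in cs if cv2.contourArea(c)>amin]
E
python3 - <<'E'
import cv2,numpy as np
from h import *
from rig import camera_params
a=cv2.imread("pics/top.png");h=cv2.cvtColor(a,cv2.COLOR_BGR2HSV)
for p in[(149,225),(170,204),(193,225),(170,246),(170,225),(400,213),(440,213),(420,231),(420,213),(120,200),(240,250),(380,213),(470,213)]:print(p,h[p[1],p[0]])
P=camera_params("top")
print(ray(P,(170,225),.012),ray(P,(420,213),.009),ray(P,(284,191),.01))
v=cv2.inRange(h,(0,0,0),(179,255,75));cs,_=cv2.findContours(v[140:240,230:340],cv2.RETR_EXTERNAL,2)
c=max(cs,key=cv2.contourArea);e=cv2.fitEllipse(c);print(e);print(ray(P,np.array(e[0])+(230,140),.007))
E
```

```text
(149, 225) [ 24 116 128]
(170, 204) [ 24 116 127]
(193, 225) [ 24 115 131]
(170, 246) [ 24 116 130]
(170, 225) [ 19  71 119]
(400, 213) [ 25 117 129]
(440, 213) [ 25 115 122]
(420, 231) [ 24 115 120]
(420, 213) [ 20  52 113]
(120, 200) [ 19  71 119]
(240, 250) [ 21  43 102]
(380, 213) [26 21 97]
(470, 213) [ 19  63 122]
[0.50205612 0.23697407 0.012     ] [ 0.51818488 -0.28267247  0.009     ] [ 0.56926927 -0.00076821  0.01      ]
((53.927459716796875, 51.5375862121582), (58.212974548339844, 58.3267936706543), 80.32611846923828)
[ 0.56855087 -0.00062432  0.007     ]
```

```bash
cat >> h.py <<'E'
from scipy.spatial.transform import Rotation as Ro
def travel(o,target):
    return np.round(Ro.from_rotvec(o["tool_rot"]).inv().apply(np.asarray(target)-o["tool_pos"])/.15,3)
E
python3 - <<'E'
from h import *
from rig import camera_params,observe
for n in("top","side"):
    a=cv2.imread(f"pics/{n}.png");P=camera_params(n)
    lo=(20,95,95) if n=="top" else (20,95,60)
    for A,e,c in rings(a,lo):
        print(n,A,np.round(e[0],1),np.round(e[1],1),ray(P,e[0],.012).round(4),ray(P,e[0],.009).round(4))
    print(n,"post tip proj",proj(P,(.5686,-.0006,.06)),"foot",proj(P,(.5686,-.0006,.01)))
R=Ro.from_rotvec(observe()["tool_rot"]).as_matrix();print(R)
E
```

```text
Traceback (most recent call last):
ValueError: too many values to unpack (expected 3)
```

```bash
python3 - <<'E'
from h import *
from rig import camera_params,observe
for n in("top","side"):
    a=cv2.imread(f"pics/{n}.png");P=camera_params(n)
    lo=(20,95,95) if n=="top" else (20,95,60)
    for A,e,c in rings(a,lo)[1]:
        print(n,A,np.round(e[0],1),np.round(e[1],1),ray(P,e[0],.012).round(4),ray(P,e[0],.009).round(4))
    print(n,"post tip proj",proj(P,(.5686,-.0006,.06)),"foot",proj(P,(.5686,-.0006,.01)))
R=Ro.from_rotvec(observe()["tool_rot"]).as_matrix();print(R)
W=np.array([.502,.237]);y=R[:2,1];print(travel(observe(),[*(W+.043*y),.1]))
E
```

```text
top 3081.0 [535.3 282.3] [62.9 91.1] [ 0.3718 -0.5101  0.012 ] [ 0.3717 -0.5115  0.009 ]
top 1919.0 [169.8 224.5] [48.8 50.1] [0.5032 0.2373 0.012 ] [0.5034 0.238  0.009 ]
top 1520.0 [420.6 211.8] [43.3 44.7] [ 0.5204 -0.2832  0.012 ] [ 0.5207 -0.284   0.009 ]
top 1240.0 [336.8 105.9] [32.9 52.8] [ 0.7494 -0.1163  0.012 ] [ 0.7503 -0.1167  0.009 ]
top 2538.0 [  9.8 152. ] [ 15.4 380.9] [0.6625 0.5764 0.012 ] [0.6631 0.5779 0.009 ]
top post tip proj [284.10144765 187.88961571] foot [283.92548293 191.31858566]
side 558.0 [ 68.  315.5] [22.1 40.2] [0.6964 0.3976 0.012 ] [0.6998 0.3957 0.009 ]
side 358.0 [103.3 288.1] [15.6 41.5] [0.6999 0.3202 0.012 ] [0.7032 0.3178 0.009 ]
side 2451.5 [223.1 295.7] [50.  62.5] [0.5019 0.2369 0.012 ] [0.504 0.234 0.009]
side 8649.5 [196.6 320.2] [123.4 215.2] [0.5057 0.3075 0.012 ] [0.5078 0.305  0.009 ]
side 608.5 [220.3 186.7] [21.6 37.3] [ 0.7505 -0.1227  0.012 ] [ 0.7542 -0.1278  0.009 ]
side 542.0 [325.5 182.1] [19.6 35.5] [ 0.5196 -0.2808  0.012 ] [ 0.5218 -0.2869  0.009 ]
side post tip proj [257.35027576 205.60986694] foot [257.64629255 225.43740176]
[[ 9.05623100e-01  4.24082660e-01 -8.35624431e-04]
 [ 4.24083469e-01 -9.05621813e-01  1.53043397e-03]
 [-1.07729202e-04 -1.74037087e-03 -9.99998480e-01]]
[ 3.701 -4.053  0.649]
```

Emit:
{"api": "jog_arm", "payload": {"steps": [{"travel":[0.8,-0.3,0],"yaw":0,"fingers":0},{"travel":[0.8,-0.5,0],"yaw":0,"fingers":0},{"travel":[0.9,-0.8,0],"yaw":0,"fingers":0},{"travel":[0.9,-0.8,0],"yaw":0,"fingers":0},{"travel":[0.9,-0.8,0],"yaw":0,"fingers":0},{"travel":[0.9,-0.8,0],"yaw":0,"fingers":0}]}}

```text
clock: 0.6
tool_pos: [0.3494, -0.4169, 0.197]
tool_rot: [-3.061, -0.694, -0.002]
contact_force: [0.1, -0.4, -0.9]
opening: 0.0851
finger_force: 0.0
```

Emit:
{"api": "jog_arm", "payload": {"steps": [{"travel":[0.8,-0.8,0],"yaw":0,"fingers":0},{"travel":[0.8,-0.8,0],"yaw":0,"fingers":0},{"travel":[0.8,-0.8,0],"yaw":0,"fingers":0},{"travel":[0.8,-0.8,0],"yaw":0,"fingers":0},{"travel":[0.8,-0.8,0],"yaw":0,"fingers":0},{"travel":[0.8,-0.8,0],"yaw":0,"fingers":0}]}}

```text
clock: 1.1
tool_pos: [0.4059, -0.2612, 0.1973]
tool_rot: [3.065, 0.691, 0.0]
contact_force: [-0.7, -1.0, 0.7]
opening: 0.0853
finger_force: 0.0
```

Emit:
{"api": "jog_arm", "payload": {"steps": [{"travel":[0.7,-0.8,0],"yaw":0,"fingers":0},{"travel":[0.7,-0.8,0],"yaw":0,"fingers":0},{"travel":[0.7,-0.8,0],"yaw":0,"fingers":0},{"travel":[0.7,-0.8,0],"yaw":0,"fingers":0},{"travel":[0.7,-0.8,0],"yaw":0,"fingers":0},{"travel":[0.7,-0.8,0],"yaw":0,"fingers":0}]}}

```text
clock: 1.6
tool_pos: [0.4495, -0.1103, 0.1973]
tool_rot: [3.065, 0.685, -0.0]
contact_force: [-0.4, 0.6, 0.4]
opening: 0.0855
finger_force: 0.0
```

Emit:
{"api": "jog_arm", "payload": {"steps": [{"travel":[0.7,-0.8,0],"yaw":0,"fingers":0},{"travel":[0.7,-0.8,0],"yaw":0,"fingers":0},{"travel":[0.7,-0.8,0],"yaw":0,"fingers":0},{"travel":[0.7,-0.8,0],"yaw":0,"fingers":0},{"travel":[0.7,-0.8,0],"yaw":0,"fingers":0},{"travel":[0.7,-0.8,0],"yaw":0,"fingers":0}]}}

```text
clock: 2.1
tool_pos: [0.494, 0.0421, 0.197]
tool_rot: [3.066, 0.682, -0.001]
contact_force: [0.1, -0.9, 0.4]
opening: 0.0859
finger_force: 0.0
```

Emit:
{"api": "jog_arm", "payload": {"steps": [{"travel":[0.6,-0.85,0],"yaw":0,"fingers":0},{"travel":[0.6,-0.85,0],"yaw":0,"fingers":0},{"travel":[0.6,-0.85,0],"yaw":0,"fingers":0},{"travel":[0.6,-0.85,0.2],"yaw":0,"fingers":0},{"travel":[0.6,-0.85,0.4],"yaw":0,"fingers":0},{"travel":[0.6,-0.85,0.5],"yaw":0,"fingers":0},{"travel":[0.6,-0.85,0.5],"yaw":0,"fingers":0}]}}

```text
clock: 2.68
tool_pos: [0.5189, 0.1914, 0.1177]
tool_rot: [3.065, 0.675, -0.014]
contact_force: [-0.2, -0.7, 0.6]
opening: 0.0854
finger_force: 0.0
```

```bash
python3 - <<'E'
from h import *
from rig import *
o=observe();print(o["clock"],o["tool_pos"],o["joint_positions"].round(2))
P=camera_params("wrist");a=snapshot("wrist");cv2.imwrite("pics/w1.png",a)
for A,e,c in rings(a,(20,95,60))[1]: print(A,np.round(e[0],1),np.round(e[1],1),ray(P,e[0],.012).round(4))
y=Ro.from_rotvec(o["tool_rot"]).as_matrix()[:2,1];print(y,travel(o,[*(np.array([.503,.237])+.043*y),.004]))
E
```

```text
2.6833 [0.51886598 0.19141401 0.11769972] [-0.01  0.34 -0.52  1.84  0.2   1.02 -1.75]
9885.5 [225.9 187.9] [109.8 114.6] [0.5031 0.2357 0.012 ]
[ 0.42019973 -0.9074305 ] [ 0.039 -0.035  0.758]
```

View pics/w1.png

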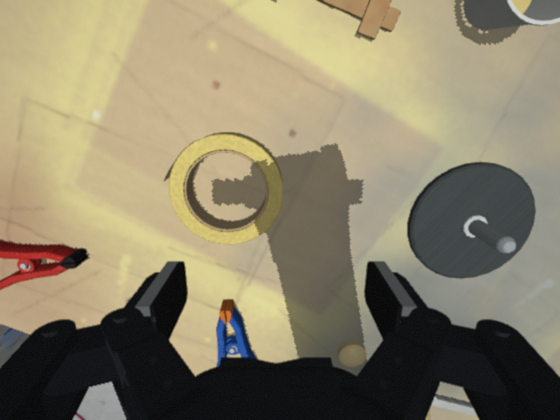

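The wrist picture shows the wide roll at (226,188) and confirms its centre at about (.503,.236). The post is at (505,245). Next I descend on the wall and grip.

Emit:
{"api": "jog_arm", "payload": {"steps": [{"travel":[0.04,-0.03,0.2],"yaw":0,"fingers":0},{"travel":[0.04,-0.03,0.4],"yaw":0,"fingers":0},{"travel":[0.04,-0.03,0.6],"yaw":0,"fingers":0.2},{"travel":[0.04,-0.03,0.7],"yaw":0,"fingers":0.3},{"travel":[0.04,-0.03,0.75],"yaw":0,"fingers":0.4},{"travel":[0.04,-0.03,0.75],"yaw":0,"fingers":0.5},{"travel":[0.04,-0.03,0.75],"yaw":0,"fingers":0.5}]}}

```text
clock: 3.32
tool_pos: [0.526, 0.2025, 0.0112]
tool_rot: [3.067, 0.679, 0.004]
contact_force: [0.1, -0.3, 0.2]
opening: 0.0429
finger_force: 0.0
```

Emit:
{"api": "jog_arm", "payload": {"steps": [{"travel":[0,0,0],"yaw":0,"fingers":0.7},{"travel":[0,0,0],"yaw":0,"fingers":0.8},{"travel":[0,0,0],"yaw":0,"fingers":1},{"travel":[0,0,0],"yaw":0,"fingers":1},{"travel":[0,0,0],"yaw":0,"fingers":1},{"travel":[0,0,0],"yaw":0,"fingers":1}], "grip_force": 50}}

```text
clock: 3.82
tool_pos: [0.5243, 0.2034, 0.01]
tool_rot: [3.066, 0.682, 0.001]
contact_force: [-1.0, 0.8, -0.4]
opening: 0.0002
finger_force: 0.0
```

```bash
python3 - <<'E'
from h import *
from rig import *
for n in ("side","top"):
    P=camera_params(n);a=snapshot(n)
    cv2.imwrite(f"pics/{n}2.png",cv2.resize(a[200:360,120:330],None,fx=3,fy=3) if n=="side" else cv2.resize(a[150:300,90:290],None,fx=3,fy=3))
    for A,e,c in rings(a,(20,95,60))[1]: print(n,A,np.round(e[0],1),np.round(e[1],1),ray(P,e[0],.012).round(4))
E
```

```text
side 1940.5 [206.7 402.3] [ 95.2 145.5] [0.4023 0.4243 0.012 ]
side 2441.5 [223.1 295.7] [49.7 62.6] [0.5018 0.237  0.012 ]
side 540.5 [325.6 182.1] [19.5 35.7] [ 0.5192 -0.2806  0.012 ]
top 3166.5 [537.5 289.8] [ 64.3 101.2] [ 0.3567 -0.5134  0.012 ]
top 1570.0 [420. 212.] [44.2 45.2] [ 0.52   -0.2819  0.012 ]
top 1319.5 [336.7 106.7] [33.8 54.2] [ 0.7476 -0.116   0.012 ]
top 2885.0 [ 10.  139.8] [ 16.6 366.9] [0.6886 0.5771 0.012 ]
```

View pics/side2.png

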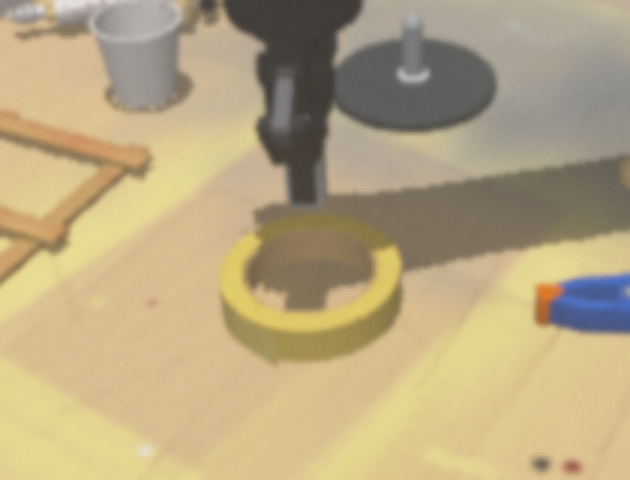

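The roll hasn't moved. The shut fingers are at crop (305,205), which is full pixel (222,268), just above or beyond the wall. I'll compare this with where the reported TCP should appear.

```bash
python3 - <<'E'
from h import *
from rig import *
o=observe();p=o["tool_pos"];print(p,o["clock"])
for n in("side","top","wrist"):
    P=camera_params(n);print(n,proj(P,p),[proj(P,p+[0,0,d]).round(1) for d in(.02,.04,.06)])
cv2.imwrite("pics/w2.png",snapshot("wrist"))
E
```

```text
[0.52417971 0.20344485 0.00981055] 3.9167
side [223.13362645 282.15796171] [array([222.5, 273.3]), array([221.9, 264.2]), array([221.3, 254.9])]
top [186.36261533 214.19612537] [array([184.6, 213.3]), array([182.9, 212.3]), array([181. , 211.3])]
wrist [275.64745012 237.75609077] [array([275.7, 252. ]), array([275.8, 269.8]), array([275.9, 292.7])]
```

View pics/w2.png

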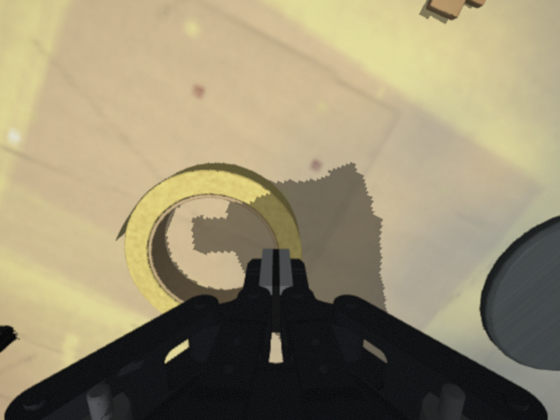

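View pics/top2.png

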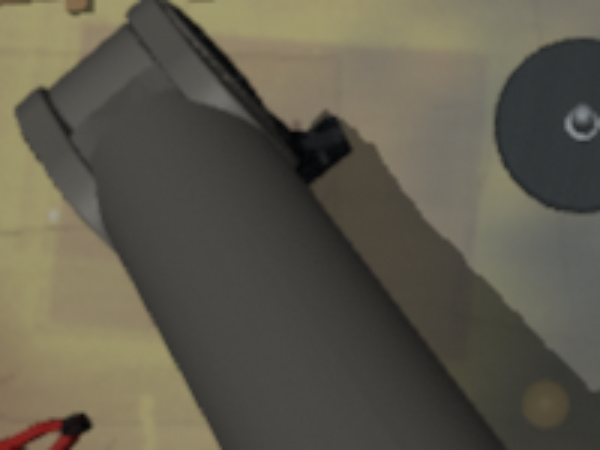

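```bash
python3 - <<'E'
from h import *
from rig import *
o=observe();p=o["tool_pos"];R=Ro.from_rotvec(o["tool_rot"]).as_matrix()
W,S=camera_params("wrist"),camera_params("side")
for P in(W,S):print("cam",-P["view"][:3,:3].T@P["view"][:3,3])
for d in(0,.01,.02,.03,.04):print(d,[proj(W,p+R@[x,0,-d]).round(1) for x in(-.011,0,.011)],[proj(S,p+R@[x,0,-d]).round(1) for x in(-.011,.011)])
M=lambda P:P["camera_matrix"]@P["view"][:3]
X=cv2.triangulatePoints(M(W),M(S),np.array([[275.],[249.]]),np.array([[222.],[268.3]])).ravel();print(X[:3]/X[3])
E
```

```text
cam [0.59343659 0.23620157 0.18649692]
cam [0.15654958 0.70802882 0.49920926]
0 [array([275.7, 253.8]), array([275.7, 237.8]), array([275.7, 221.2])] [array([229.2, 282.4]), array([217.1, 282. ])]
0.01 [array([275.7, 261.2]), array([275.7, 244.5]), array([275.7, 227.2])] [array([228.9, 278. ]), array([216.8, 277.6])]
0.02 [array([275.7, 269.5]), array([275.7, 252. ]), array([275.7, 233.9])] [array([228.7, 273.5]), array([216.5, 273.1])]
0.03 [array([275.7, 278.7]), array([275.7, 260.4]), array([275.7, 241.3])] [array([228.4, 269. ]), array([216.1, 268.6])]
0.04 [array([275.8, 289.1]), array([275.8, 269.8]), array([275.8, 249.8])] [array([228.1, 264.4]), array([215.8, 264. ])]
[0.52685388 0.20325816 0.0385704 ]
```

Triangulation puts the finger tips about 30 mm above the reported TCP, so the grasp closed over the wall. I'll reopen, recentre, and go down in force-checked steps.

Emit:
{"api": "jog_arm", "payload": {"steps": [{"travel":[-0.03,0.03,0],"yaw":0,"fingers":0.45},{"travel":[-0.03,0.03,0],"yaw":0,"fingers":0.45},{"travel":[-0.03,0.03,0],"yaw":0,"fingers":0.45},{"travel":[-0.03,0.03,0],"yaw":0,"fingers":0.45},{"travel":[-0.03,0.03,0.05],"yaw":0,"fingers":0.45},{"travel":[-0.03,0.03,0.1],"yaw":0,"fingers":0.45},{"travel":[-0.03,0.03,0.1],"yaw":0,"fingers":0.45}]}}

```text
clock: 4.55
tool_pos: [0.5206, 0.1968, -0.0071]
tool_rot: [3.066, 0.683, -0.005]
contact_force: [-1.7, 0.1, -0.4]
opening: 0.0469
finger_force: 0.0
```

Emit:
{"api": "jog_arm", "payload": {"steps": [{"travel":[0,0,0.03],"yaw":0,"fingers":0.45},{"travel":[0,0,0.07],"yaw":0,"fingers":0.45},{"travel":[0,0,0.07],"yaw":0,"fingers":0.45},{"travel":[0,0,0.07],"yaw":0,"fingers":0.45}]}}

```text
clock: 4.88
tool_pos: [0.5216, 0.1973, -0.0163]
tool_rot: [3.066, 0.683, -0.002]
contact_force: [-0.2, 0.3, -0.3]
opening: 0.0468
finger_force: 0.0
```

```bash
python3 - <<'E'
from h import *
from rig import *
o=observe();print(o["tool_pos"],o["contact_force"],o["joint_positions"].round(3))
a=snapshot("side");cv2.imwrite("pics/side3.png",cv2.resize(a[200:360,120:330],None,fx=3,fy=3))
E
```

```text
[ 0.52161724  0.19731942 -0.01625884] [-0.22831418  0.32474451 -0.25720831] [-0.074  0.525 -0.46   1.933  0.329  0.758 -1.855]
```

View pics/side3.png

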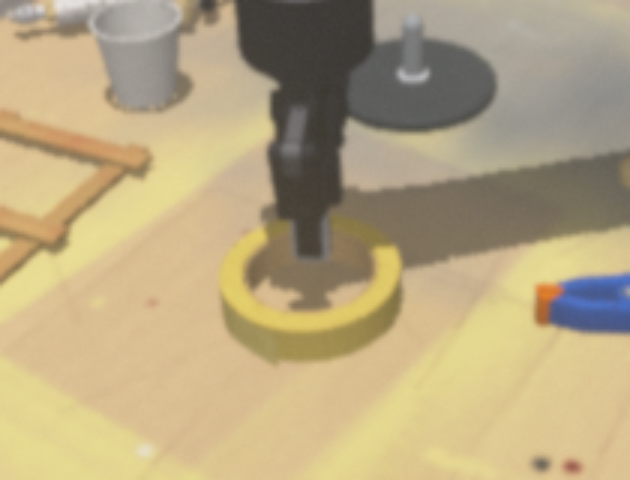

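Inner finger is in the bore, with its tip at crop (311,258). The reported z is −16 mm with no contact, which confirms the ~30 mm offset. I'll lower a little more and close.

Emit:
{"api": "jog_arm", "payload": {"steps": [{"travel":[0,0,0.05],"yaw":0,"fingers":0.45},{"travel":[0,0,0.05],"yaw":0,"fingers":0.6},{"travel":[0,0,0.05],"yaw":0,"fingers":0.8},{"travel":[0,0,0.05],"yaw":0,"fingers":1},{"travel":[0,0,0.05],"yaw":0,"fingers":1},{"travel":[0,0,0.05],"yaw":0,"fingers":1},{"travel":[0,0,0.05],"yaw":0,"fingers":1}], "grip_force": 50}}

```text
clock: 5.52
tool_pos: [0.522, 0.1974, -0.0232]
tool_rot: [3.066, 0.682, -0.0]
contact_force: [0.3, 0.8, -1.4]
opening: 0.0179
finger_force: 45.9
```

Emit:
{"api": "jog_arm", "payload": {"steps": [{"travel":[0,0,-0.1],"yaw":0,"fingers":1},{"travel":[0,0,-0.3],"yaw":0,"fingers":1},{"travel":[0,0,-0.5],"yaw":0,"fingers":1},{"travel":[0,0,-0.7],"yaw":0,"fingers":1},{"travel":[0,0,-0.7],"yaw":0,"fingers":1},{"travel":[0,0,-0.7],"yaw":0,"fingers":1}]}}

```text
clock: 6.02
tool_pos: [0.5235, 0.198, 0.0836]
tool_rot: [-3.066, -0.682, -0.007]
contact_force: [0.4, -0.1, -2.1]
opening: 0.0176
finger_force: 46.1
```

```bash
python3 - <<'E'
from h import *
from rig import *
o=observe();print(o["tool_pos"],o["tool_rot"],travel(o,[.5876,-.0406,o["tool_pos"][2]]))
P=camera_params("side");a=snapshot("side");cv2.imwrite("pics/side4.png",a)
for A,e,c in rings(a,(20,95,60))[1]: print(A,np.round(e[0],1),np.round(e[1],1),ray(P,e[0],.012+o["tool_pos"][2]+.0232).round(4))
E
```

```text
[0.52346018 0.19802532 0.08360704] [-3.06648342 -0.68203716 -0.00667748] [-0.287  1.622  0.   ]
2733.0 [213.3 440.3] [137.8 143.4] [0.319  0.517  0.1188]
1473.5 [217.9 244.4] [46.2 62.5] [0.5037 0.239  0.1188]
539.5 [325.5 182.1] [19.5 35.6] [ 0.4398 -0.0638  0.1188]
```

Roll is lifted and held where expected. Moving over the post.

Emit:
{"api": "jog_arm", "payload": {"steps": [{"travel":[-0.03,0.2,0],"yaw":0,"fingers":1},{"travel":[-0.07,0.4,0],"yaw":0,"fingers":1},{"travel":[-0.1,0.6,0],"yaw":0,"fingers":1},{"travel":[-0.15,0.8,0],"yaw":0,"fingers":1},{"travel":[-0.15,0.8,0],"yaw":0,"fingers":1},{"travel":[-0.15,0.8,0],"yaw":0,"fingers":1}]}}

```text
clock: 6.57
tool_pos: [0.5513, 0.0759, 0.0796]
tool_rot: [3.068, 0.674, -0.007]
contact_force: [-0.3, 0.9, -1.0]
opening: 0.018
finger_force: 46.2
```

Emit:
{"api": "jog_arm", "payload": {"steps": [{"travel":[-0.03,0.2,0],"yaw":0,"fingers":1},{"travel":[-0.07,0.4,0],"yaw":0,"fingers":1},{"travel":[-0.1,0.6,0],"yaw":0,"fingers":1},{"travel":[-0.14,0.82,0],"yaw":0,"fingers":1},{"travel":[-0.14,0.82,0],"yaw":0,"fingers":1},{"travel":[-0.14,0.82,0],"yaw":0,"fingers":1},{"travel":[-0.14,0.82,0],"yaw":0,"fingers":1},{"travel":[-0.14,0.82,0],"yaw":0,"fingers":1}]}}

```text
clock: 7.23
tool_pos: [0.5849, -0.0383, 0.0811]
tool_rot: [-3.064, -0.687, 0.002]
contact_force: [-0.4, 0.2, -1.6]
opening: 0.0176
finger_force: 46.2
```

```bash
python3 - <<'E'
from h import *
from rig import *
o=observe();z=o["tool_pos"][2];print(o["tool_pos"],o["tool_rot"],o["opening"],travel(o,[.5876,-.0406,-.0132]))
for n in("side","top","wrist"):
    P=camera_params(n);a=snapshot(n);cv2.imwrite(f"pics/{n}5.png",a)
    for A,e,c in rings(a,(20,95,60))[1]: print(n,A,np.round(e[0],1),np.round(e[1],1),ray(P,e[0],.012+z+.0232).round(4))
E
```

```text
[ 0.58492773 -0.03831862  0.08113604] [-3.06380187e+00 -6.87303435e-01  1.61048836e-03] 0.017631963260625747 [0.01  0.023 0.629]
side 6724.5 [191.1 323.7] [114.2 195.8] [0.4333 0.4015 0.1163]
side 546.5 [325.5 182. ] [19.8 35.5] [ 0.4419 -0.0692  0.1163]
side 1335.5 [243.8 183.9] [28.3 82.1] [0.5878 0.0209 0.1163]
top 3247.5 [537.5 290.1] [ 64.2 101.8] [ 0.3618 -0.4635  0.1163]
top 1560.5 [420. 212.] [44.2 45. ] [ 0.5103 -0.2542  0.1163]
top 645.0 [282.1 185.3] [46.6 50.8] [0.5654 0.0037 0.1163]
top 301.0 [342.7  94.4] [21.4 31.7] [ 0.7404 -0.1164  0.1163]
top 2867.0 [  9.9 133.8] [ 16.4 357.9] [0.6746 0.5237 0.1163]
wrist 1504.0 [481.6 345.9] [52.4 85.2] [ 0.5887 -0.1659  0.1163]
wrist 13337.5 [188.6 265.1] [188.1 203.9] [0.5659 0.0017 0.1163]
wrist 13396.5 [468.6  59.2] [ 98.1 184.2] [ 0.7073 -0.071   0.1163]
```

View pics/side5.png

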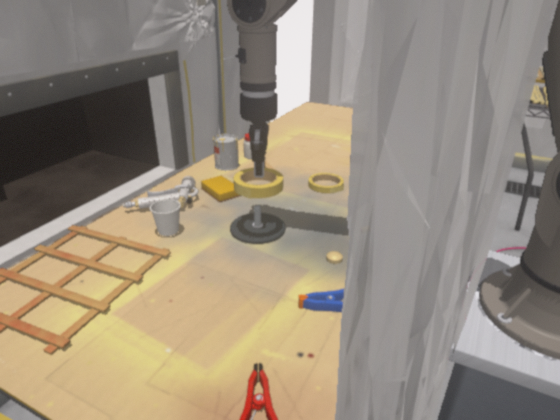

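The side view shows the roll level at (258,184), with the post directly beneath at (257,216). Lowering.

Emit:
{"api": "jog_arm", "payload": {"steps": [{"travel":[0.01,0.02,0.05],"yaw":0,"fingers":1},{"travel":[0.01,0.02,0.15],"yaw":0,"fingers":1},{"travel":[0.01,0.02,0.25],"yaw":0,"fingers":1},{"travel":[0.01,0.02,0.35],"yaw":0,"fingers":1},{"travel":[0.01,0.02,0.45],"yaw":0,"fingers":1},{"travel":[0.01,0.02,0.53],"yaw":0,"fingers":1},{"travel":[0.01,0.02,0.58],"yaw":0,"fingers":1},{"travel":[0.01,0.02,0.6],"yaw":0,"fingers":1},{"travel":[0.01,0.02,0.6],"yaw":0,"fingers":1},{"travel":[0.01,0.02,0.6],"yaw":0,"fingers":1}]}}

```text
clock: 8.22
tool_pos: [0.5889, -0.0431, -0.0078]
tool_rot: [3.066, 0.682, 0.001]
contact_force: [0.7, 0.5, -0.3]
opening: 0.0177
finger_force: 46.3
```

Emit:
{"api": "jog_arm", "payload": {"steps": [{"travel":[0,0,0.01],"yaw":0,"fingers":1},{"travel":[0,0,0.02],"yaw":0,"fingers":1},{"travel":[0,0,0.02],"yaw":0,"fingers":1}]}}

```text
clock: 8.47
tool_pos: [0.5885, -0.0433, -0.0109]
tool_rot: [3.066, 0.682, 0.001]
contact_force: [-0.4, 0.1, -0.4]
opening: 0.0175
finger_force: 46.3
```

Emit:
{"api": "jog_arm", "payload": {"steps": [{"travel":[0,0,0.015],"yaw":0,"fingers":1},{"travel":[0,0,0.015],"yaw":0,"fingers":1},{"travel":[0,0,0.015],"yaw":0,"fingers":0.75},{"travel":[0,0,0.015],"yaw":0,"fingers":0.68},{"travel":[0,0,0.015],"yaw":0,"fingers":0.68},{"travel":[0,0,0.015],"yaw":0,"fingers":0.68},{"travel":[0,0,0.015],"yaw":0,"fingers":0.68}]}}

```text
clock: 9.05
tool_pos: [0.5883, -0.0432, -0.0134]
tool_rot: [3.066, 0.682, 0.0]
contact_force: [-0.4, -0.1, -0.3]
opening: 0.0269
finger_force: 0.0
```

Emit:
{"api": "jog_arm", "payload": {"steps": [{"travel":[0,0,-0.1],"yaw":0,"fingers":0.68},{"travel":[0,0,-0.3],"yaw":0,"fingers":0.68},{"travel":[0,0,-0.5],"yaw":0,"fingers":0.68},{"travel":[0,0,-0.7],"yaw":0,"fingers":0.68},{"travel":[0,0,-0.8],"yaw":0,"fingers":0.68},{"travel":[0,0,-0.8],"yaw":0,"fingers":0.5}]}}

```text
clock: 9.55
tool_pos: [0.5916, -0.0431, 0.111]
tool_rot: [3.064, 0.681, 0.013]
contact_force: [-0.2, -0.0, 0.1]
opening: 0.0379
finger_force: 0.0
```

```bash
python3 - <<'E'
from h import *
from rig import *
o=observe();R=Ro.from_rotvec(o["tool_rot"]).as_matrix();print(o["tool_pos"],R[:2,1],o["opening"])
T=np.array([.5205,-.2840]);print([travel(o,[*(T+s*.0405*R[:2,1]),.0]) for s in(1,-1)])
for n in("side","wrist"):
    P=camera_params(n);a=snapshot(n);cv2.imwrite(f"pics/{n}6.png",a)
    for A,e,c in rings(a,(20,95,60))[1]: print(n,A,np.round(e[0],1),np.round(e[1],1),ray(P,e[0],.022).round(4),ray(P,e[0],.009).round(4))
E
```

```text
[ 0.59159664 -0.043056    0.11103009] [ 0.42382016 -0.90573659] 0.03792141922287872
[array([-1.115,  1.521,  0.739]), array([-1.115,  0.981,  0.736])]
side 388.0 [ 70.8 314.9] [20.  34.7] [0.6825 0.4009 0.022 ] [0.6969 0.3925 0.009 ]
side 7794.5 [195.1 320.7] [121.4 203.8] [0.4999 0.3177 0.022 ] [0.5092 0.3071 0.009 ]
side 701.0 [258.1 219.9] [30.8 44.4] [ 0.5693 -0.0044  0.022 ] [ 0.5806 -0.0238  0.009 ]
side 613.5 [220.4 186.8] [21.5 37.6] [ 0.7379 -0.1053  0.022 ] [ 0.7538 -0.1275  0.009 ]
side 545.5 [325.5 182.1] [19.7 35.7] [ 0.5121 -0.2602  0.022 ] [ 0.5218 -0.2865  0.009 ]
wrist 924.0 [465.8 324.4] [35.1 70.8] [ 0.5518 -0.2763  0.022 ] [ 0.5465 -0.2894  0.009 ]
wrist 10890.0 [226.  199.9] [114.2 121.7] [ 0.5708 -0.0036  0.022 ] [ 0.5665 -0.0032  0.009 ]
wrist 11063.0 [441.7  63.2] [ 89.8 167.5] [ 0.7462 -0.1146  0.022 ] [ 0.7506 -0.1197  0.009 ]
```

View pics/side6.png

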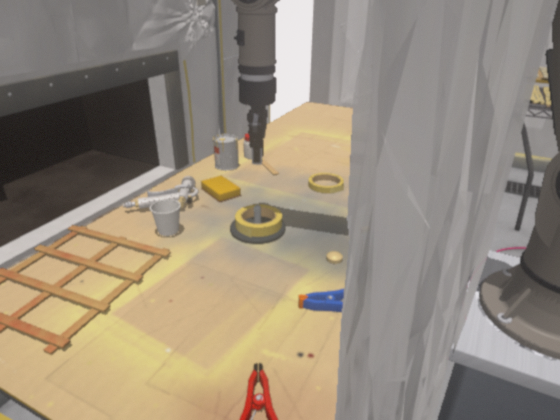

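The wide roll is seated at (258,220). Moving to the thin roll's wall on the −y tool side.

Emit:
{"api": "jog_arm", "payload": {"steps": [{"travel":[-0.2,0.2,0],"yaw":0,"fingers":0.3},{"travel":[-0.4,0.35,0],"yaw":0,"fingers":0.3},{"travel":[-0.6,0.55,0],"yaw":0,"fingers":0.3},{"travel":[-0.8,0.75,0],"yaw":0,"fingers":0.3},{"travel":[-0.9,0.9,0],"yaw":0,"fingers":0.3},{"travel":[-0.9,0.9,0],"yaw":0,"fingers":0.3},{"travel":[-0.9,0.9,0],"yaw":0,"fingers":0.3},{"travel":[-0.9,0.9,0],"yaw":0,"fingers":0.3}]}}

```text
clock: 10.32
tool_pos: [0.5226, -0.2214, 0.1052]
tool_rot: [-3.064, -0.682, 0.003]
contact_force: [-0.0, 0.1, 0.3]
opening: 0.06
finger_force: 0.0
```

```bash
python3 - <<'E'
from h import *
from rig import *
o=observe();R=Ro.from_rotvec(o["tool_rot"]).as_matrix()
P=camera_params("wrist");a=snapshot("wrist");cv2.imwrite("pics/w7.png",a)
for A,e,c in rings(a,(20,95,60))[1]: print(A,np.round(e[0],1),np.round(e[1],1),ray(P,e[0],.009).round(4))
print(o["tool_pos"],travel(o,[*(np.array([.5205,-.2838])-.0405*R[:2,1]),-.0245]))
E
```

```text
1688.5 [416.  399.3] [39.8 61.9] [ 0.3699 -0.4729  0.009 ]
972.0 [544.6 373.8] [32.3 52. ] [ 0.4631 -0.5828  0.009 ]
2431.0 [334.7 223.8] [90.7 95.7] [ 0.5215 -0.2837  0.009 ]
4652.5 [60.8 50.1] [ 97.3 122.8] [ 0.5593 -0.0134  0.009 ]
[ 0.52257649 -0.22144051  0.10515638] [-0.188  0.103  0.864]
```

Emit:
{"api": "jog_arm", "payload": {"steps": [{"travel":[-0.18,0.1,0.1],"yaw":0,"fingers":0.3},{"travel":[-0.18,0.1,0.3],"yaw":0,"fingers":0.35},{"travel":[-0.18,0.1,0.45],"yaw":0,"fingers":0.4},{"travel":[-0.18,0.1,0.55],"yaw":0,"fingers":0.45},{"travel":[-0.18,0.1,0.55],"yaw":0,"fingers":0.45},{"travel":[-0.18,0.1,0.55],"yaw":0,"fingers":0.45}]}}

```text
clock: 10.87
tool_pos: [0.5052, -0.2456, 0.0233]
tool_rot: [-3.064, -0.686, 0.002]
contact_force: [0.9, -0.1, 0.1]
opening: 0.0469
finger_force: 0.0
```

```bash
python3 - <<'E'
from h import *
from rig import *
o=observe();R=Ro.from_rotvec(o["tool_rot"]).as_matrix()
print(o["tool_pos"],travel(o,[*(np.array([.521,-.2837])-.0405*R[:2,1]),-.0235]))
E
```

```text
[ 0.50516436 -0.24560911  0.02333146] [-0.013  0.005  0.312]
```

Emit:
{"api": "jog_arm", "payload": {"steps": [{"travel":[-0.01,0,0.1],"yaw":0,"fingers":0.45},{"travel":[-0.01,0,0.2],"yaw":0,"fingers":0.45},{"travel":[-0.01,0,0.27],"yaw":0,"fingers":0.45},{"travel":[-0.01,0,0.3],"yaw":0,"fingers":0.45},{"travel":[-0.01,0,0.31],"yaw":0,"fingers":0.45},{"travel":[-0.01,0,0.31],"yaw":0,"fingers":0.45},{"travel":[-0.01,0,0.31],"yaw":0,"fingers":0.45}]}}

```text
clock: 11.45
tool_pos: [0.5047, -0.2485, -0.0216]
tool_rot: [3.066, 0.682, 0.002]
contact_force: [0.9, 0.5, 0.6]
opening: 0.0471
finger_force: 0.0
```

Emit:
{"api": "jog_arm", "payload": {"steps": [{"travel":[0,0,0],"yaw":0,"fingers":0.6},{"travel":[0,0,0],"yaw":0,"fingers":0.8},{"travel":[0,0,0],"yaw":0,"fingers":1},{"travel":[0,0,0],"yaw":0,"fingers":1},{"travel":[0,0,0],"yaw":0,"fingers":1},{"travel":[0,0,0],"yaw":0,"fingers":1}], "grip_force": 50}}

```text
clock: 11.95
tool_pos: [0.5044, -0.2484, -0.0218]
tool_rot: [3.066, 0.682, 0.001]
contact_force: [-0.3, 0.8, 6.2]
opening: 0.0112
finger_force: 48.3
```

Emit:
{"api": "jog_arm", "payload": {"steps": [{"travel":[0,0,-0.1],"yaw":0,"fingers":1},{"travel":[0,0,-0.3],"yaw":0,"fingers":1},{"travel":[0,0,-0.5],"yaw":0,"fingers":1},{"travel":[0,0,-0.7],"yaw":0,"fingers":1},{"travel":[0,0,-0.8],"yaw":0,"fingers":1},{"travel":[0,0,-0.8],"yaw":0,"fingers":1},{"travel":[0,0,-0.8],"yaw":0,"fingers":1}]}}

```text
clock: 12.53
tool_pos: [0.5038, -0.2486, 0.0977]
tool_rot: [3.066, 0.682, 0.001]
contact_force: [-0.4, -0.3, -1.8]
opening: 0.011
finger_force: 48.3
```

```bash
python3 - <<'E'
from h import *
from rig import *
o=observe();z=o["tool_pos"][2]+.0218+.009
print(o["tool_pos"],o["opening"],travel(o,[.552,.0347,o["tool_pos"][2]]))
for n in("side","wrist","top"):
    P=camera_params(n);a=snapshot(n);cv2.imwrite(f"pics/{n}8.png",a)
    for A,e,c in rings(a,(20,95,60))[1]: print(n,A,np.round(e[0],1),np.round(e[1],1),ray(P,e[0],z).round(4))
E
```

```text
[ 0.50379701 -0.24862035  0.09768447] 0.01095713234129747 [ 1.092e+00 -1.575e+00 -1.000e-03]
side 436.0 [ 69.9 315.3] [18.6 42.8] [0.5656 0.4705 0.1285]
side 8229.5 [194.3 321. ] [121.3 209.7] [0.4239 0.4056 0.1285]
side 712.5 [258.  219.8] [31. 44.] [0.4776 0.1544 0.1285]
side 615.0 [220.4 186.8] [21.5 37.5] [0.6081 0.0762 0.1285]
wrist 2952.0 [533.6 371.3] [60.6 82.6] [ 0.5024 -0.4177  0.1285]
wrist 7112.0 [354.1 262.1] [164.3 175.7] [ 0.5203 -0.2853  0.1285]
wrist 3239.0 [44.9 31.2] [48.  94.6] [ 0.5593 -0.1151  0.1285]
top 1194.5 [552.4 277.3] [ 16.5 121.7] [ 0.3852 -0.4865  0.1285]
top 1961.0 [286.  189.7] [49.9 50. ] [ 0.5553 -0.0034  0.1285]
top 1316.5 [336.7 106.7] [33.9 54.1] [ 0.7125 -0.1027  0.1285]
top 2869.0 [  9.9 133.7] [ 16.4 358.5] [0.6716 0.5175 0.1285]
```

View pics/wrist8.png

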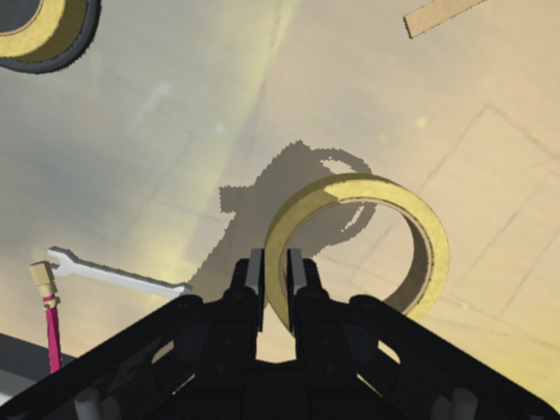

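The wrist view shows the thin roll held by its wall, with its centre at about (354,262), roughly level. Carrying it to the post.

Emit:
{"api": "jog_arm", "payload": {"steps": [{"travel":[0.13,-0.2,0],"yaw":0,"fingers":1},{"travel":[0.26,-0.4,0],"yaw":0,"fingers":1},{"travel":[0.4,-0.6,0],"yaw":0,"fingers":1},{"travel":[0.55,-0.8,0],"yaw":0,"fingers":1},{"travel":[0.55,-0.8,0],"yaw":0,"fingers":1},{"travel":[0.55,-0.8,0],"yaw":0,"fingers":1}]}}

```text
clock: 13.18
tool_pos: [0.5272, -0.1013, 0.0962]
tool_rot: [-3.063, -0.691, 0.003]
contact_force: [-0.2, 0.1, -0.8]
opening: 0.0112
finger_force: 48.4
```

Emit:
{"api": "jog_arm", "payload": {"steps": [{"travel":[0.13,-0.2,0],"yaw":0,"fingers":1},{"travel":[0.26,-0.4,0],"yaw":0,"fingers":1},{"travel":[0.4,-0.6,0],"yaw":0,"fingers":1},{"travel":[0.54,-0.77,0],"yaw":0,"fingers":1},{"travel":[0.54,-0.77,0],"yaw":0,"fingers":1},{"travel":[0.54,-0.77,0],"yaw":0,"fingers":1},{"travel":[0.54,-0.77,0],"yaw":0,"fingers":1},{"travel":[0.54,-0.77,0],"yaw":0,"fingers":1}]}}

```text
clock: 13.85
tool_pos: [0.5514, 0.0314, 0.0966]
tool_rot: [3.067, 0.677, -0.003]
contact_force: [-0.6, 0.3, -1.0]
opening: 0.0115
finger_force: 48.5
```

```bash
python3 - <<'E'
from h import *
from rig import *
o=observe();z=o["tool_pos"][2]+.0218+.009
print(o["tool_pos"],o["opening"],travel(o,[.552,.0355,.0122]))
for n in("side","wrist"):
    P=camera_params(n);a=snapshot(n);cv2.imwrite(f"pics/{n}9.png",a)
    for A,e,c in rings(a,(20,95,60))[1]: print(n,A,np.round(e[0],1),np.round(e[1],1),ray(P,e[0],z).round(4))
E
```

```text
[0.55143887 0.0313813  0.09663067] 0.011457785342007594 [ 0.016 -0.024  0.563]
side 6970.5 [192.3 323.3] [117.1 198.8] [0.4244 0.4091 0.1274]
side 687.0 [257.9 220.2] [31.3 43.9] [0.478  0.154  0.1274]
side 999.5 [241.6 180.7] [25.9 82.5] [0.5874 0.0297 0.1274]
wrist 1504.5 [337.9 227.4] [56.4 93.1] [0.5822 0.0108 0.1274]
wrist 11338.0 [349.9 253.8] [168.4 218.2] [ 0.5717 -0.002   0.1274]
wrist 6589.0 [525.5  70.8] [ 79.8 122. ] [ 0.6816 -0.0287  0.1274]
```

Emit:
{"api": "jog_arm", "payload": {"steps": [{"travel":[0.02,-0.02,0.05],"yaw":0,"fingers":1},{"travel":[0.02,-0.02,0.15],"yaw":0,"fingers":1},{"travel":[0.02,-0.02,0.25],"yaw":0,"fingers":1},{"travel":[0.02,-0.02,0.35],"yaw":0,"fingers":1},{"travel":[0.02,-0.02,0.45],"yaw":0,"fingers":1},{"travel":[0.02,-0.02,0.5],"yaw":0,"fingers":1},{"travel":[0.02,-0.02,0.54],"yaw":0,"fingers":1},{"travel":[0.02,-0.02,0.54],"yaw":0,"fingers":1},{"travel":[0.02,-0.02,0.54],"yaw":0,"fingers":1}]}}

```text
clock: 14.7
tool_pos: [0.5537, 0.0382, 0.0166]
tool_rot: [3.067, 0.682, 0.0]
contact_force: [-0.2, -0.2, -1.0]
opening: 0.0111
finger_force: 48.4
```

Emit:
{"api": "jog_arm", "payload": {"steps": [{"travel":[0,0,0.01],"yaw":0,"fingers":1},{"travel":[0,0,0.015],"yaw":0,"fingers":1},{"travel":[0,0,0.015],"yaw":0,"fingers":1}]}}

```text
clock: 14.95
tool_pos: [0.5539, 0.0383, 0.0148]
tool_rot: [3.066, 0.682, 0.002]
contact_force: [0.9, -0.0, -0.9]
opening: 0.0112
finger_force: 48.4
```

Emit:
{"api": "jog_arm", "payload": {"steps": [{"travel":[0,0,0.01],"yaw":0,"fingers":1},{"travel":[0,0,0.015],"yaw":0,"fingers":1},{"travel":[0,0,0.015],"yaw":0,"fingers":1},{"travel":[0,0,0.015],"yaw":0,"fingers":0.8},{"travel":[0,0,0.015],"yaw":0,"fingers":0.73},{"travel":[0,0,0.015],"yaw":0,"fingers":0.73},{"travel":[0,0,0.015],"yaw":0,"fingers":0.73},{"travel":[0,0,0.015],"yaw":0,"fingers":0.73}]}}

```text
clock: 15.62
tool_pos: [0.5535, 0.0383, 0.0121]
tool_rot: [3.067, 0.682, 0.0]
contact_force: [-0.2, -0.6, 0.3]
opening: 0.0231
finger_force: 0.0
```

Emit:
{"api": "jog_arm", "payload": {"steps": [{"travel":[0,0,-0.05],"yaw":0,"fingers":0.73},{"travel":[0,0,-0.15],"yaw":0,"fingers":0.73},{"travel":[0,0,-0.3],"yaw":0,"fingers":0.73},{"travel":[0,0,-0.5],"yaw":0,"fingers":0.73},{"travel":[0,0,-0.8],"yaw":0,"fingers":0.73},{"travel":[0,0,-0.8],"yaw":0,"fingers":0.73},{"travel":[0,0,-0.8],"yaw":0,"fingers":0.73},{"travel":[0,0,-0.8],"yaw":0,"fingers":0.73}]}}

```text
clock: 16.28
tool_pos: [0.5533, 0.0381, 0.1323]
tool_rot: [3.066, 0.682, 0.001]
contact_force: [-0.3, -0.4, -0.3]
opening: 0.0228
finger_force: 0.0
```

```bash
python3 - <<'E'
from h import *
from rig import *
o=observe();print(o["tool_pos"],o["opening"],o["contact_force"])
for n in("side","wrist","top"):
    P=camera_params(n);a=snapshot(n);cv2.imwrite(f"pics/{n}10.png",a)
    for A,e,c in rings(a,(20,95,60))[1]:
        q=ray(P,e[0],.034)
        if np.hypot(q[0]-.57,q[1])<.09:
            t=c[:,0,:]; print(n,A,np.round(e[0],1),np.round(e[1],1),round(e[2]),q.round(4),"bbox",cv2.boundingRect(c))
P=camera_params("side")
# expected silhouette bbox if both are home
th=np.linspace(0,6.28,200);pts=np.array([proj(P,(.5686+r*np.cos(t),-.0006+r*np.sin(t),z)) for r,z in((.052,.01),(.052,.034),(.047,.034),(.047,.052)) for t in th])
print(pts.min(0),pts.max(0))
E
```

```text
[0.55334061 0.03808372 0.13230847] 0.02282463679393657 [-0.28913069 -0.35992945 -0.27526732]
side 1372.5 [257.5 217.9] [37.3 47.1] 97 [0.5644 0.0067 0.034 ] bbox (235, 200, 47, 37)
wrist 9686.0 [324.2 194.7] [107.3 115.1] 63 [ 0.5723 -0.0025  0.034 ] bbox (268, 140, 114, 110)
[233.74167925 198.93170959] [281.18839861 238.02406226]
```

The silhouette matches both rolls seated (side bbox 235–282 × 200–237, expected 234–281 × 199–238), and the gripper is clear.

```bash
python3 -c "
from rig import *
print(finish_job())"
```

```text
the job is handed in; nothing more can be done
None
```

Job handed in at about 16.5 s: by the last camera measurements, the larger roll lies flat on the stand's foot with the smaller roll on top, both let go on the post and the gripper clear; the hand-in reported no verdict.

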